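# Seat the keyed battery pack in the nail lamp's charging dock

### The job

Put the nail lamp's battery pack, the blue one with one corner cut away, on charge: set it gently into the charging dock, turned so that its cut-away corner goes over the dock's orange key block, and let go once it stands fully home and level on the dock's floor. Leave the other battery pack and the red polish bottle standing where they are.

Things in the scene. Friction and masses are not known exactly. Their poses are not given: they have to be found in the camera images.
- pack_mid (a point): Pack to charge: loose blue block 80 (x) x 46 (y) x 50 mm high, 0.25 kg, its +x +y corner cut away full height (x over +13 mm, y over +2 mm), edged orange. Point: middle of the full block, 25 mm above its underside; x towards the cut end, y towards the cut side, z up. Grip across the 46 mm width near x = -5 mm. Stands on the table left or right of the dock, at any yaw.
- spare_mid (a point): The other pack, to leave alone: same blue, 80 x 46 x 50 mm, but with an orange-edged slot 14 mm wide, 20 mm deep in the middle of its +x end and all corners whole; it does not fit. Stands on the other side of the dock. Point: middle of the block, half-way up; x along its length, z up.
- dock_seat (a point): Fixed grey charging dock. Point: pocket centre on its black floor, 6 mm above the table; z up. Pocket 94 (x) x 60 mm (y), 20 deep, walls 5 thick. Orange key, wall-high, fills its +x +y corner (x over 20, y over 9 mm): pack enters only with its x, y along the dock's. Long walls open for fingers from x -30 to 20 mm. Wall-high housing beyond +x end. Seated, pack_mid is 25 mm above this point.
- bottle_mid (a point): Red nail polish bottle with a black cap, 30 mm across, 72 mm high, standing beyond the dock; to be left alone. The point is on its axis, half-way up.
Not all that is in view belongs to the job. What is shaped like the part that bears pack_mid but pink or turquoise is not meant. There is more than one size of the part that bears dock_seat; the job needs the larger.

How it is judged:
At the end, for the whole second after the job is handed in: The pack with the cut-away corner rests still in the dock, its middle within 13 mm of the pocket's centre and at most 4 mm above seated height, level within 0.1 rad, along the dock within 0.25 rad; the other pack and red bottle are within 30 mm of where they stood (horizontal distance between pack_mid and dock_seat below 0.013 m and z of pack_mid in the frame of dock_seat below 0.029 m and angle between pack_mid's own z axis and vertical below 0.1 rad and angle between the x axis of pack_mid and the x axis of dock_seat, either way round below 0.25 rad and linear speed of pack below 0.02 m/s and distance of each of spare_mid, bottle_mid from where it was at the start of the episode below 0.03 m); the robot touches nothing.
It fails at once if the other battery pack is moved by more than 30 mm (distance of spare_mid from where it was at the start of the episode above 0.03 m).
It fails at once if the red polish bottle is moved by more than 30 mm or knocked over (distance of bottle_mid from where it was at the start of the episode above 0.03 m).
It fails at once if the pack is dropped or slammed into the dock (faster than 0.6 m/s within 40 mm above its seat, as after a free fall of about 2 cm) (horizontal distance between pack_mid and dock_seat below 0.04 m and z of pack_mid in the frame of dock_seat below 0.065 m and linear speed of pack above 0.6 m/s).
It also fails if it takes over 38 s, if anything falls off the work surface, if the arm or the gripper's body presses on something with over 40 N, if the wrist force passes 120 N, or if a joint passes its speed limit or range.

### The arm

A 7-joint arm with a two-finger parallel gripper is mounted at the origin on the work surface. World frame = base frame: x ahead of the robot, y to its left, z up, the work surface at z = 0. Lengths are in m, angles in rad, forces in N, time in s.
With the tool pointing down it reaches from about 0.4 to 0.85 m from the base axis. Payload 4.5 kg.
Tool frame: the origin (TCP) lies on the centre line of the jaws, within the pads' length; the fingertips stand 11 mm ahead of it and the grasp point (between the pads) lies 8 mm behind it; z points along the fingers, x is the direction in which the jaws open and shut, and the axes are right-handed (so a half turn about z gives the same grasp; the last joint's range is limited). The gripper opens to 88 mm and grips with 3 to 60 N. Pads are 18 mm wide; open, the fingers measure 123 mm over their backs; the gripper's body (75 mm by 187 mm) begins 45 mm behind the grasp point.
Start: joints at [1.201, 0.689, -0.195, 1.565, 0.157, 0.902, -0.215], TCP at [0.246, -0.575, 0.25] pointing down, gripper open.
Joint ranges: [-3.01, 3.01], [-0.46, 2.08], [-1.47, 1.51], [0.13, 2.56], [-1, 4.14], [0.04, 2.09], [-2.66, 2.66]. Speed limits (rad/s): [2.57, 2.57, 3.14, 3.14, 3.14, 3.14, 3.14].

### API

Orientations are given as a unit quaternion [x, y, z, w].
In Python, from plant import r, vision, order, nets gives the robot as it stands.
- The arm moves only by the tool send_rows, never from a script. Its argument "series" is a list of rows, each an object with "delta_pos": the shift along the tool's x, y, z in cm, a list of three; "turn": the turn about the tool's z in degrees; "jaw": the closure, from 0 (fully open) to 1 (shut). In form: [{"delta_pos": [x, y, z], "turn": turn, "jaw": jaw}, ...]. A call has 1 to 8 rows; each row is the pose to reach, as a shift and turn from the pose commanded when the call began, along the tool's axes at that moment; what a row does not reach only later rows make up. A row lasts 1/12 s, in which the tool goes at most 41.7 mm and 7.16 degrees, less where a joint would pass 70% of its speed; a pose out of reach is approached as far as the arm can. A call with a gripper value outside its range is refused whole. The fingers move at their own pace and stop on an object; "force" is the grip in N (left out, the last holds). Time passes only in rows, so rows that repeat a pose let the fingers close. It gives the time, the measured TCP pose, the force and the opening at its end, in the units of the state.
- r.get_state(): the state, without advancing time (a new reading comes with each control period).
- vision.snapshot(name): name is "scene" or "top"; returns the picture (384x512x3 uint8, blue, green, red); there is no depth.
- vision.camera_params(name): a dict with "intrinsics" (3x3 intrinsics, pixels), "extrinsics" (4x4, takes a point from world to camera coordinates). Camera axes: x right, y down, z forward; pixel columns grow to the right and rows downward; lengths in m; the calibration is good to about 2 mm. A picture is of the moment at which its call begins. camera_params takes no time and is no camera call.
- order.finish_job(): hands the job in, once; it reports no verdict.
Trained networks look in the newest picture that a camera, given by its name, has taken for a name from the list of things; names that differ only in an ending like _2 or _b are one class to them, and where a whole thing is asked for, a point or a joint stands for the part that bears it (a point fixed in the world has none). Each returns a list of dicts, best first, with "score" (0 to 1); they miss things now and then, are a little off and sometimes report something else, mostly with a low value. They report only what shows in the picture. A call takes as long as a camera call. They do not tell look-alikes from the thing itself.
- nets.boxes_of(camera, label): "location" ([row, column] as shares, 0 to 1, of the picture: columns of its width, rows of its height, amid what is visible of it).
- nets.trace(camera, label): "region" (384x512 bool, what is visible of it) and "location" ([row, column] as shares, 0 to 1, of the picture: columns of its width, rows of its height, amid what is visible of it).
The state is a dict: "clock": time; "q": joint angles; "qd": joint speeds; "joint_torque": joint torques, N m; "tool_pos": TCP position; "eef_rot": TCP orientation; "contact_force": force on the tool from outside, world axes, zero at the start; "moment": the same for the moment, N m; "opening": opening from 0.0 (shut) to 1.0 (fully open).
Only numpy, scipy, OpenCV 4.12 (cv2) and the standard library are available. Lean on these libraries where they do the work, as an engineer would, in place of code of your own. Each camera call takes 0.05 s, during which the arm holds its last target.

## Working session

There is one attempt and no reset: what is moved stays moved. The work goes in short steps, Python scripts to look and compute and a tool call to move; the robot and the scene stay as the last step left them, time stands still between calls to the robot, and variables do not carry over. Pictures are saved under pics/ and viewed, and the job is handed in when it is done.

Besides the shell and the picture viewer there is one more tool, called after "Request:" as a command line: name --argument value ..., lists and objects as JSON in quotes. send_rows: Moves the arm, as the interface text tells. Its arguments: {"type":"object","properties":{"series":{"type":"array"},"force":{"type":"number"}},"required":["series"]}

```bash
mkdir -p pics; ls; python3 - <<'E'
from plant import r, vision, order, nets
import cv2
for n in ("scene","top"):
    im=vision.snapshot(n); cv2.imwrite(f"pics/{n}0.png",im)
    p=vision.camera_params(n); print(n,p["intrinsics"],p["extrinsics"])
    for l in ("pack_mid","spare_mid","dock_seat","bottle_mid"):
        print(n,l,[(round(d["score"],2),round(d["location"][0]*384),round(d["location"][1]*512)) for d in nets.boxes_of(n,l)])
s=r.get_state(); print({k:s[k] for k in("clock","tool_pos","eef_rot","contact_force","opening")})
E
```

```text
pics
scene [[352.45742515   0.         250.77008517]
 [  0.         352.45742515 186.45295547]
 [  0.           0.           1.        ]] [[ 0.65913144  0.75186217 -0.01578005 -0.38628358]
 [ 0.38396005 -0.3544985  -0.85258753 -0.15672591]
 [-0.64662231  0.55590834 -0.52234615  1.41143348]
 [ 0.          0.          0.          1.        ]]
scene pack_mid [(0.91, 237, 193), (0.78, 213, 117), (0.71, 227, 149)]
scene spare_mid [(0.84, 161, 277)]
scene dock_seat [(0.85, 190, 263), (0.65, 207, 226)]
scene bottle_mid [(0.64, 237, 282)]
top [[363.17172079   0.         257.73147135]
 [  0.         363.17172079 185.66656209]
 [  0.           0.           1.        ]] [[-0.01704733 -0.99984206 -0.0050243   0.02529457]
 [-0.99623596  0.01741256 -0.08491598  0.55751585]
 [ 0.08499005  0.0035578  -0.99637545  1.04211763]
 [ 0.          0.          0.          1.        ]]
top pack_mid [(0.9, 249, 370), (0.85, 174, 332), (0.77, 202, 358)]
top spare_mid [(0.8, 223, 177)]
top dock_seat [(0.73, 194, 281), (0.63, 198, 229)]
top bottle_mid []
{'clock': 0.5, 'tool_pos': array([ 0.24560063, -0.57472505,  0.24969411]), 'eef_rot': array([ 8.34549708e-01, -5.50932650e-01, -2.80523271e-07, -4.13685864e-06]), 'contact_force': array([-0.76711089, -0.23868181, -0.04906162]), 'opening': 1.0017410202362613}
```

```bash
python3 - <<'E'
import cv2
a=cv2.imread("pics/top0.png"); cv2.imwrite("pics/top0c.png",cv2.resize(a[110:310,140:420],None,fx=2.8,fy=2.8,interpolation=cv2.INTER_CUBIC))
a=cv2.imread("pics/scene0.png"); cv2.imwrite("pics/scene0c.png",cv2.resize(a[110:290,80:340],None,fx=3,fy=3,interpolation=cv2.INTER_CUBIC))
E
```

```text
(no output)
```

View pics/top0.png

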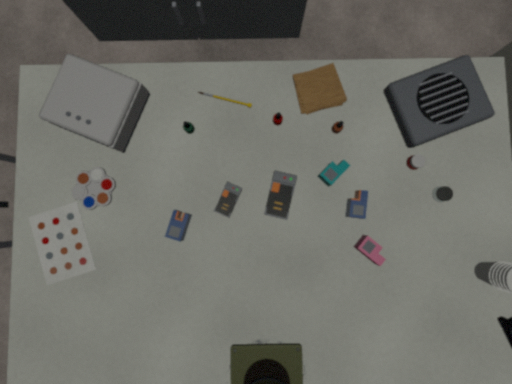

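View pics/top0c.png

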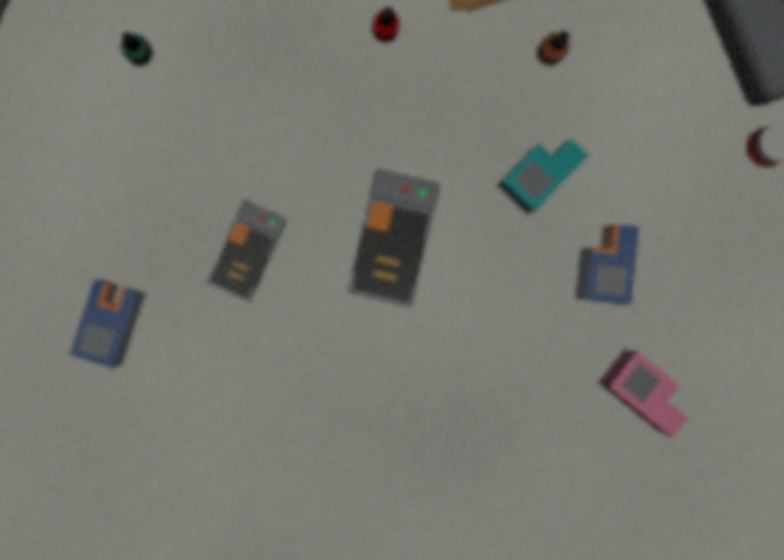

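View pics/scene0c.png

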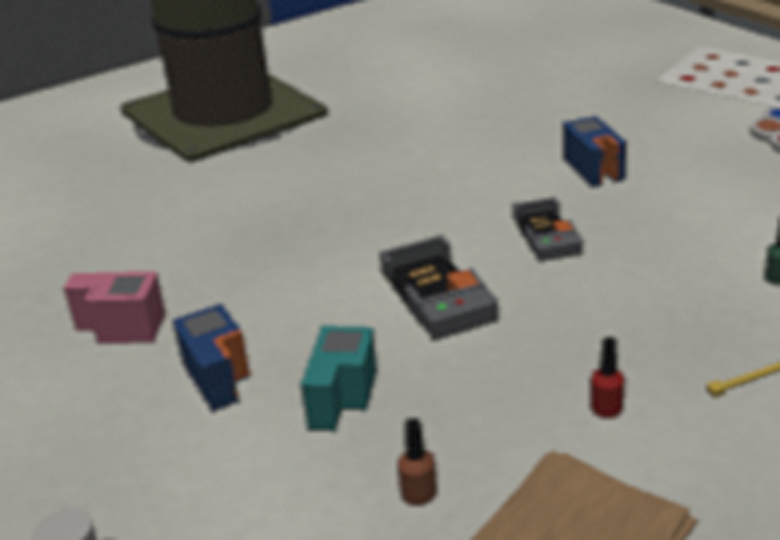

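The top view shows two blue packs. The one at px (357,204) has an orange-edged cut at its upper-left (+x +y) corner, so it is the target. The one at (178,225) has an end slot, so it is the spare. The turquoise (334,172) and pink (370,249) packs are decoys. There are two docks, and the larger one at (281,194) is the right one; the one at (228,199) is too small. The red bottle is at (278,118). Next I fit poses with the known shapes in both views.

```bash
cat > h.py <<'E'
import numpy as np, cv2
from scipy.optimize import minimize
S=4
def proj(P,cam):
    K,T=cam; P=np.c_[P,np.ones(len(P))]@T.T; uv=P[:,:3]@K.T; return uv[:,:2]/uv[:,2:]
def prism(poly,z0,z1,x,y,a):
    R=np.array([[np.cos(a),-np.sin(a)],[np.sin(a),np.cos(a)]]); q=np.array(poly)@R.T+[x,y]
    return np.c_[q,np.full(len(q),z0)],np.c_[q,np.full(len(q),z1)]
def fill(m,uv):
    cv2.fillPoly(m,[np.round((uv+0.5)*S*16-8).astype(np.int32)],1,shift=4)
def sil(poly,z0,z1,x,y,a,cam):
    b,t=prism(poly,z0,z1,x,y,a); b=proj(b,cam);t=proj(t,cam)
    m=np.zeros((384*S,512*S),np.uint8); fill(m,b); fill(m,t); n=len(b)
    for i in range(n):
        j=(i+1)%n; fill(m,np.array([b[i],b[j],t[j],t[i]]))
    return cv2.resize(m.astype(np.float32),(512,384),interpolation=cv2.INTER_AREA)
PACK=[(-40,-23),(40,-23),(40,2),(13,2),(13,23),(-40,23)]
PACK=np.array(PACK)/1000
def rect(x0,x1,y0,y1): return np.array([(x0,y0),(x1,y0),(x1,y1),(x0,y1)])/1000
def ground(uv,z,cam):
    K,T=cam; d=np.linalg.inv(K)@np.r_[uv,1]; R=T[:3,:3]; c=-R.T@T[:3,3]; d=R.T@d; return c+d*(z-c[2])/d[2]
E
cat > look.py <<'E'
from h import *
from plant import r, vision, order, nets
import pickle
D={}
for n in ("top","scene"):
    im=vision.snapshot(n); p=vision.camera_params(n)
    D[n]=dict(im=im,cam=(np.array(p["intrinsics"]),np.array(p["extrinsics"])))
    for l in ("pack_mid","dock_seat"): D[n][l]=[(d["score"],d["location"],d["region"]) for d in nets.trace(n,l)]
    for l in ("pack_mid","dock_seat"):
        print(n,l,[(round(s,2),round(q[0]*384),round(q[1]*512),int(g.sum())) for s,q,g in D[n][l]])
        hsv=cv2.cvtColor(im,cv2.COLOR_BGR2HSV)
pickle.dump(D,open("d0.pkl","wb"))
E
python3 look.py; python3 - <<'E'
import pickle; from h import *
D=pickle.load(open("d0.pkl","rb"))
o=[]
for n,c in (("top",(357,204)),("top",(281,194)),("scene",(149,227)),("scene",(226,207))):
    im=D[n]["im"].copy()
    for l in ("pack_mid","dock_seat"):
        for s,q,g in D[n][l]:
            pass
    k=cv2.resize(im[c[1]-30:c[1]+30,c[0]-30:c[0]+30],None,fx=6,fy=6,interpolation=cv2.INTER_NEAREST)
    for l in ("pack_mid","dock_seat"):
        for s,q,g in D[n][l]:
            m=cv2.resize(g[c[1]-30:c[1]+30,c[0]-30:c[0]+30].astype(np.uint8),None,fx=6,fy=6,interpolation=cv2.INTER_NEAREST)
            cs,_=cv2.findContours(m,0,1); cv2.drawContours(k,cs,-1,(0,255,0),1)
    for i in range(0,60,10): cv2.putText(k,str(c[0]-30+i),(i*6,10),0,.35,(255,255,255)); cv2.putText(k,str(c[1]-30+i),(0,i*6+4),0,.35,(255,255,255))
    o.append(cv2.resize(k,(300,300),interpolation=cv2.INTER_AREA))
cv2.imwrite("pics/masks.png",np.vstack([np.hstack(o[:2]),np.hstack(o[2:])]))
E
```

```text
top pack_mid [(0.96, 246, 370, 508), (0.92, 175, 331, 424), (0.67, 201, 357, 516)]
top dock_seat [(0.91, 197, 281, 1061), (0.73, 198, 226, 587)]
scene pack_mid [(0.66, 225, 152, 586), (0.66, 236, 190, 718)]
scene dock_seat [(0.8, 187, 261, 331), (0.66, 209, 226, 833)]
```

View pics/masks.png

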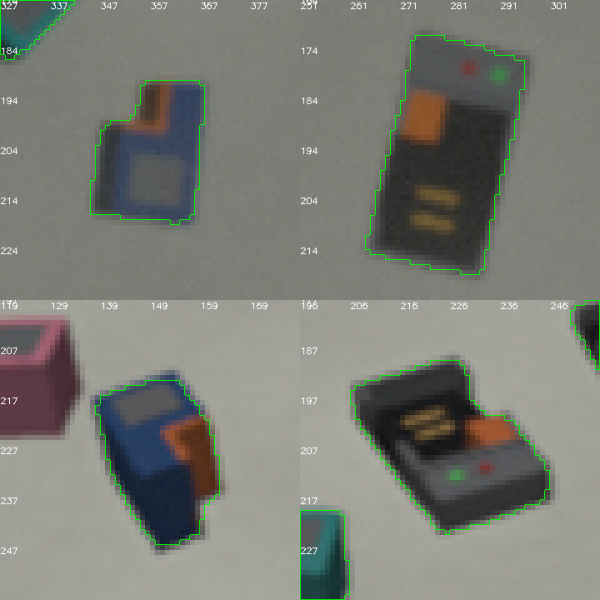

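The masks match the outlines well, and the pack's cut corner is confirmed in both views. Next, the model fits.

```bash
cat > fit.py <<'E'
import pickle; from h import *
D=pickle.load(open("d0.pkl","rb"))
def pick(n,l,c): return min(D[n][l],key=lambda t:np.hypot(t[1][0]*384-c[1],t[1][1]*512-c[0]))[2].astype(np.float32)
def run(f,x0,steps):
    best=None
    for _ in range(3):
        sim=np.vstack([x0]+[x0+np.eye(len(x0))[i]*steps[i] for i in range(len(x0))])
        res=minimize(f,x0,method="Nelder-Mead",options=dict(initial_simplex=sim,maxiter=150,xatol=1e-4,fatol=.2)); x0=res.x
    return res
cams={n:D[n]["cam"] for n in D}
out={}
mp={"top":pick("top","pack_mid",(357,204)),"scene":pick("scene","pack_mid",(149,227))}
md={"top":pick("top","dock_seat",(281,194)),"scene":pick("scene","dock_seat",(226,207))}
def cp(v,ns): return sum(np.abs(sil(PACK,0,.05,*v[:3],cams[n])-mp[n]).sum() for n in ns)
def dsil(v,n):
    e=52+v[3]*1000
    m=sil(rect(-52,e,-35,35),0,.006,*v[:3],cams[n])
    m=np.maximum(m,sil(rect(-52,-30,-35,35),0,.026,*v[:3],cams[n]))
    return np.maximum(m,sil(rect(20,e,-35,35),0,.026,*v[:3],cams[n]))
def cd(v,ns): return sum(np.abs(dsil(v,n)-md[n]).sum() for n in ns)
p0=ground((357,204),.025,cams["top"]); d0=ground((280,200),.02,cams["top"]); print(p0,d0)
for ns in (("top",),("scene",),("top","scene")):
    a=run(lambda v:cp(v,ns),np.array([p0[0],p0[1],-.05]),[.01,.01,.15]); print("pack",ns,a.x.round(4),round(a.fun,1))
    b=run(lambda v:cd(v,ns),np.array([d0[0],d0[1],-.15,.02]),[.01,.01,.1,.01]); print("dock",ns,b.x.round(4),round(b.fun,1))
pickle.dump((a.x,b.x),open("fit.pkl","wb"))
# overlay
o=[]
def draw(k,c,P,cam,col):
    uv=(proj(P,cam)-c+30+.5)*10; cv2.polylines(k,[np.round(uv).astype(np.int32)],True,col,1)
for n,c,w in (("top",(357,204),0),("top",(281,194),1),("scene",(149,227),0),("scene",(226,207),1)):
    k=cv2.resize(D[n]["im"][c[1]-30:c[1]+30,c[0]-30:c[0]+30],None,fx=10,fy=10,interpolation=cv2.INTER_NEAREST); C=np.array(c)
    if w==0:
        for P in prism(PACK,0,.05,*a.x): draw(k,C,P,cams[n],(0,255,0))
    else:
        draw(k,C,prism(rect(-47,47,-30,30),.006,.026,*b.x[:3])[0],cams[n],(255,255,0))
        draw(k,C,prism(rect(20,47,9,30),.006,.026,*b.x[:3])[1],cams[n],(255,0,255))
        draw(k,C,prism(rect(-52,52+b.x[3]*1000,-35,35),0,.026,*b.x[:3])[1],cams[n],(0,255,0))
    o.append(cv2.resize(k,(300,300),interpolation=cv2.INTER_AREA))
cv2.imwrite("pics/fit.png",np.vstack([np.hstack(o[:2]),np.hstack(o[2:])]))
E
python3 fit.py
```

```text
[ 0.49907976 -0.27275234  0.025     ] [ 0.51483999 -0.04894004  0.02      ]
pack ('top',) [ 0.5011 -0.2697 -0.1402] 28.1
dock ('top',) [ 0.5181 -0.0459 -0.2449  0.0267] 46.1
pack ('scene',) [ 0.5015 -0.2703 -0.1839] 56.3
dock ('scene',) [ 0.5176 -0.0473 -0.2532  0.0255] 47.1
pack ('top', 'scene') [ 0.5011 -0.2697 -0.169 ] 88.3
dock ('top', 'scene') [ 0.5182 -0.0468 -0.2545  0.0257] 103.2
```

View pics/fit.png

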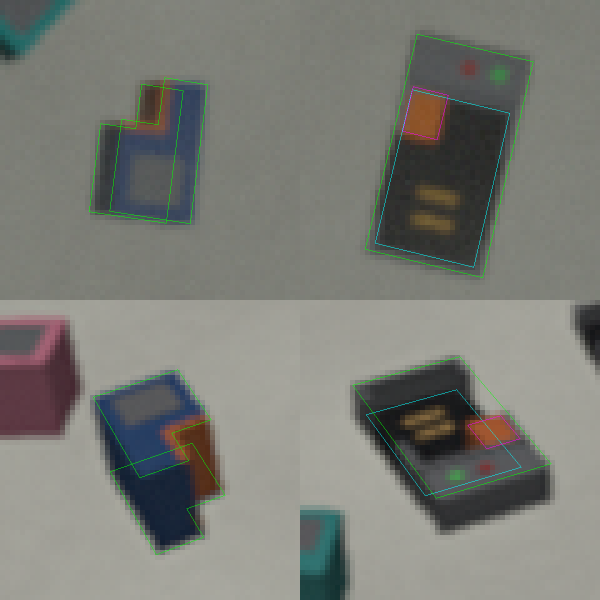

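Both views agree to about 1–2 mm. Pack: (0.501, -0.270), yaw about -0.16. Dock: (0.518, -0.0465), yaw about -0.25. The overlay puts the key outline right on the orange block. Next I compute the moves.

```bash
cat > mv.py <<'E'
import sys; import numpy as np
from plant import r
from scipy.spatial.transform import Rotation as Ro
PK=(0.501,-0.2697,-0.16); DK=(0.518,-0.0467,-0.25)
def tgt(b,gx,z):
    x,y,a=b; return np.array([x+gx*np.cos(a),y+gx*np.sin(a),z]),a
def cmd(pos,a):
    s=r.get_state(); R=Ro.from_quat(s["eef_rot"]).as_matrix()
    d=R.T@(pos-np.array(s["tool_pos"]))*100
    cur=np.arctan2(R[1,0],R[0,0]); t=-(a-np.pi/2-cur); t=(t+np.pi/2)%np.pi-np.pi/2
    print("t",round(s["clock"],2),"pos",np.round(s["tool_pos"],4),"delta cm",d.round(2),"turn deg",round(np.degrees(t),2),"open",round(s["opening"],3),"F",np.round(s["contact_force"],1),"tilt",R[:,2].round(3))
E
python3 -c "
from mv import *
cmd(*tgt(PK,-.005,.12))"
```

```text
t 0.8 pos [ 0.2456 -0.5747  0.2498] delta cm [-18.29 -35.05  12.98] turn deg 32.3 open 0.997 F [ 0.6 -0.3  0.6] tilt [ 0. -0. -1.]
```

Request:
send_rows --series '[{"delta_pos": [-1.8, -3.5, 0.8], "turn": 4, "jaw": 0}, {"delta_pos": [-4.2, -8.0, 2], "turn": 9, "jaw": 0}, {"delta_pos": [-6.5, -12.5, 3], "turn": 14, "jaw": 0}, {"delta_pos": [-8.8, -17, 4], "turn": 19, "jaw": 0}, {"delta_pos": [-11.2, -21.5, 5], "turn": 24, "jaw": 0}, {"delta_pos": [-13.5, -26, 6], "turn": 28, "jaw": 0}, {"delta_pos": [-15.9, -30.5, 7], "turn": 32.3, "jaw": 0}, {"delta_pos": [-18.3, -35, 8], "turn": 32.3, "jaw": 0}]'

```text
clock: 1.47
tool_pos: [0.4529, -0.3216, 0.1833]
eef_rot: [-0.647, 0.762, -0.0, -0.0]
contact_force: [1.0, 0.2, -0.3]
opening: 1.002
```

```bash
python3 -c "
from mv import *
cmd(*tgt(PK,-.005,.12))"
```

```text
t 1.47 pos [ 0.4529 -0.3216  0.1833] delta cm [-5.91 -3.4   6.33] turn deg -0.18 open 1.002 F [ 1.   0.2 -0.3] tilt [ 0.001 -0.001 -1.   ]
```

Request:
send_rows --series '[{"delta_pos": [0, 0, 0], "turn": 0, "jaw": 0}, {"delta_pos": [0, 0, 0], "turn": 0, "jaw": 0}, {"delta_pos": [0, 0, 0], "turn": 0, "jaw": 0}]'

```text
clock: 1.72
tool_pos: [0.4514, -0.3237, 0.1836]
eef_rot: [-0.648, 0.761, -0.0, -0.0]
contact_force: [0.3, 0.2, 0.3]
opening: 0.999
```

```bash
python3 -c "
from mv import *
cmd(*tgt(PK,-.005,.12))"
```

```text
t 1.72 pos [ 0.4514 -0.3237  0.1836] delta cm [-6.13 -3.54  6.35] turn deg 0.02 open 0.999 F [0.3 0.2 0.3] tilt [-0.    -0.001 -1.   ]
```

Request:
send_rows --series '[{"delta_pos": [-2, -1.2, 2], "turn": 0, "jaw": 0}, {"delta_pos": [-4.1, -2.4, 4.2], "turn": 0, "jaw": 0}, {"delta_pos": [-6.1, -3.5, 6.3], "turn": 0, "jaw": 0}, {"delta_pos": [-6.1, -3.5, 6.3], "turn": 0, "jaw": 0}, {"delta_pos": [-6.1, -3.5, 6.3], "turn": 0, "jaw": 0}]'

```text
clock: 2.13
tool_pos: [0.495, -0.2692, 0.1198]
eef_rot: [-0.648, 0.761, 0.001, -0.001]
contact_force: [-1.1, -0.6, 0.3]
opening: 0.998
```

```bash
python3 - <<'E'
from mv import *
cmd(*tgt(PK,-.005,.022))
from plant import vision
import cv2
im=vision.snapshot("scene"); cv2.imwrite("pics/s1.png",cv2.resize(im[110:290,80:340],None,fx=3,fy=3,interpolation=cv2.INTER_CUBIC))
E
```

```text
t 2.13 pos [ 0.495  -0.2692  0.1198] delta cm [-0.05 -0.12  9.78] turn deg -0.02 open 0.998 F [-1.1 -0.6  0.3] tilt [-0.002  0.    -1.   ]
```

View pics/s1.png

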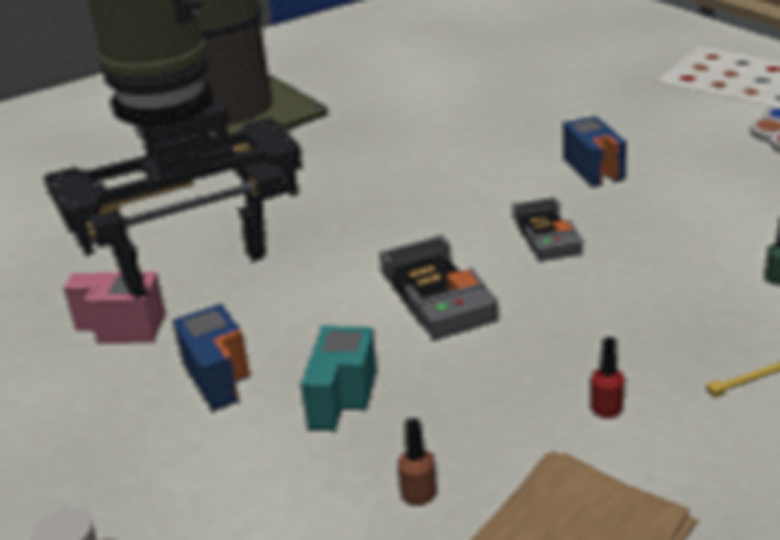

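The gripper hangs above the target pack at crop px (212,355), with its fingers on either side and nothing in the way. Descending, then gripping.

Request:
send_rows --series '[{"delta_pos": [0, -0.1, 2], "turn": 0, "jaw": 0}, {"delta_pos": [0, -0.1, 4.5], "turn": 0, "jaw": 0}, {"delta_pos": [0, -0.1, 7], "turn": 0, "jaw": 0}, {"delta_pos": [0, -0.1, 9], "turn": 0, "jaw": 0}, {"delta_pos": [0, -0.1, 9.8], "turn": 0, "jaw": 0}, {"delta_pos": [0, -0.1, 9.8], "turn": 0, "jaw": 0}, {"delta_pos": [0, -0.1, 9.8], "turn": 0, "jaw": 0}]'

```text
clock: 2.77
tool_pos: [0.4966, -0.2706, 0.0234]
eef_rot: [-0.648, 0.762, -0.001, -0.0]
contact_force: [0.8, -0.1, 0.0]
opening: 1.003
```

Request:
send_rows --force 25 --series '[{"delta_pos": [0, 0, 0], "turn": 0, "jaw": 0.2}, {"delta_pos": [0, 0, 0], "turn": 0, "jaw": 0.3}, {"delta_pos": [0, 0, 0], "turn": 0, "jaw": 0.4}, {"delta_pos": [0, 0, 0], "turn": 0, "jaw": 0.5}, {"delta_pos": [0, 0, 0], "turn": 0, "jaw": 0.7}, {"delta_pos": [0, 0, 0], "turn": 0, "jaw": 1}, {"delta_pos": [0, 0, 0], "turn": 0, "jaw": 1}, {"delta_pos": [0, 0, 0], "turn": 0, "jaw": 1}]'

```text
clock: 3.43
tool_pos: [0.4969, -0.2688, 0.0226]
eef_rot: [-0.648, 0.761, -0.0, -0.0]
contact_force: [-0.0, 0.5, 2.0]
opening: 0.52
```

The opening is 0.52 × 88 ≈ 46 mm, which matches the pack's width. Lifting.

Request:
send_rows --series '[{"delta_pos": [0, 0, 0], "turn": 0, "jaw": 1}, {"delta_pos": [0, 0, -1], "turn": 0, "jaw": 1}, {"delta_pos": [0, 0, -3], "turn": 0, "jaw": 1}, {"delta_pos": [0, 0, -5], "turn": 0, "jaw": 1}, {"delta_pos": [0, 0, -7.5], "turn": 0, "jaw": 1}, {"delta_pos": [0, 0, -10], "turn": 0, "jaw": 1}, {"delta_pos": [0, 0, -10], "turn": 0, "jaw": 1}, {"delta_pos": [0, 0, -10], "turn": 0, "jaw": 1}]'

```text
clock: 4.1
tool_pos: [0.4974, -0.2689, 0.1236]
eef_rot: [-0.648, 0.761, -0.001, 0.001]
contact_force: [-0.9, -0.7, -1.8]
opening: 0.518
```

```bash
python3 - <<'E'
from mv import *
cmd(*tgt(DK,-.005,.122))
E
```

```text
t 4.1 pos [ 0.4974 -0.2689  0.1236] delta cm [-22.31   2.     0.15] turn deg 5.16 open 0.518 F [-0.9 -0.7 -1.8] tilt [ 0.002 -0.001 -1.   ]
```

Request:
send_rows --series '[{"delta_pos": [-1.5, 0.1, 0], "turn": 0.5, "jaw": 1}, {"delta_pos": [-4.5, 0.4, 0], "turn": 1, "jaw": 1}, {"delta_pos": [-8, 0.7, 0], "turn": 2, "jaw": 1}, {"delta_pos": [-11.5, 1, 0], "turn": 3, "jaw": 1}, {"delta_pos": [-15, 1.3, 0], "turn": 4, "jaw": 1}, {"delta_pos": [-18.5, 1.7, 0], "turn": 5.2, "jaw": 1}, {"delta_pos": [-21, 1.9, 0], "turn": 5.2, "jaw": 1}, {"delta_pos": [-22.3, 2, 0], "turn": 5.2, "jaw": 1}]'

```text
clock: 4.77
tool_pos: [0.5114, -0.0402, 0.1208]
eef_rot: [-0.616, 0.788, 0.002, -0.001]
contact_force: [0.4, -0.2, -2.7]
opening: 0.518
```

Request:
send_rows --series '[{"delta_pos": [0, 0, 0], "turn": 0, "jaw": 1}, {"delta_pos": [0, 0, 0], "turn": 0, "jaw": 1}, {"delta_pos": [0, 0, 0], "turn": 0, "jaw": 1}]'

```text
clock: 5.02
tool_pos: [0.5119, -0.0471, 0.1217]
eef_rot: [-0.612, 0.791, -0.0, -0.001]
contact_force: [0.0, -0.1, -3.6]
opening: 0.519
```

```bash
python3 - <<'E'
from mv import *
cmd(*tgt(DK,-.005,.122))
from plant import vision,r
from h import *
for n,b in (("scene",(110,290,80,340)),("top",(150,250,230,370))):
    im=vision.snapshot(n); p=vision.camera_params(n); cam=(np.array(p["intrinsics"]),np.array(p["extrinsics"]))
    f=3 if n=="scene" else 5
    cv2.imwrite(f"pics/{n}2.png",cv2.resize(im[b[0]:b[1],b[2]:b[3]],None,fx=f,fy=f,interpolation=cv2.INTER_CUBIC))
    # expected pack overlay
    s=r.get_state(); a=DK[2]; t=s["tool_pos"]; 
    z0=t[2]-.022
    c=(t[0]+.0045*np.cos(a),t[1]+.0045*np.sin(a))
    k=cv2.resize(im,None,fx=6,fy=6,interpolation=cv2.INTER_CUBIC)
    for P in prism(PACK,z0,z0+.05,*c,a):
        cv2.polylines(k,[np.round((proj(P,cam)+.5)*6).astype(int)],True,(0,255,0),1)
    u=(proj(np.array([[c[0],c[1],z0+.025]]),cam)[0]*6).astype(int)
    cv2.imwrite(f"pics/{n}2o.png",k[max(0,u[1]-200):u[1]+200,u[0]-250:u[0]+250])
E
```

```text
t 5.02 pos [ 0.5119 -0.0471  0.1217] delta cm [-0.19 -0.08 -0.03] turn deg -0.14 open 0.519 F [ 0.  -0.1 -3.6] tilt [-0.002 -0.001 -1.   ]
```

View pics/scene2o.png

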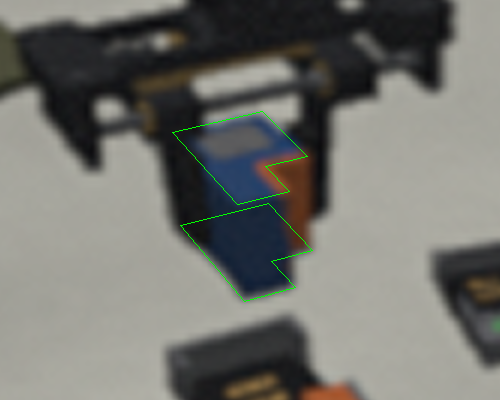

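View pics/top2.png

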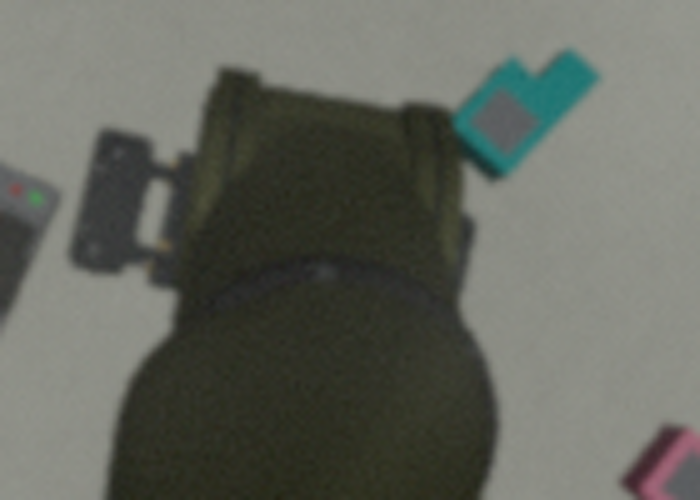

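The held pack matches the expected outline to about 1 px, with its cut corner on the key side. The top view is hidden by the arm. Descending slowly.

Request:
send_rows --series '[{"delta_pos": [-0.2, -0.1, 1], "turn": 0, "jaw": 1}, {"delta_pos": [-0.2, -0.1, 2.5], "turn": 0, "jaw": 1}, {"delta_pos": [-0.2, -0.1, 4], "turn": 0, "jaw": 1}, {"delta_pos": [-0.2, -0.1, 5.3], "turn": 0, "jaw": 1}, {"delta_pos": [-0.2, -0.1, 6], "turn": 0, "jaw": 1}, {"delta_pos": [-0.2, -0.1, 6], "turn": 0, "jaw": 1}, {"delta_pos": [-0.2, -0.1, 6], "turn": 0, "jaw": 1}, {"delta_pos": [-0.2, -0.1, 6], "turn": 0, "jaw": 1}]'

```text
clock: 5.78
tool_pos: [0.5145, -0.0441, 0.0628]
eef_rot: [-0.613, 0.79, -0.0, 0.0]
contact_force: [0.2, -0.3, -2.3]
opening: 0.518
```

```bash
cat > chk.py <<'E'
import sys
from mv import *
cmd(*tgt(DK,-.0045,.0285))
from plant import vision,r
from h import *
n="scene"
im=vision.snapshot(n); p=vision.camera_params(n); cam=(np.array(p["intrinsics"]),np.array(p["extrinsics"]))
k=cv2.resize(im,None,fx=6,fy=6,interpolation=cv2.INTER_CUBIC)
z0=float(sys.argv[2]) if len(sys.argv)>2 else r.get_state()["tool_pos"][2]-.0225
for P in prism(PACK,z0,z0+.05,*DK):
    cv2.polylines(k,[np.round((proj(P,cam)+.5)*6).astype(int)],True,(0,255,0),1)
cv2.imwrite(sys.argv[1],k[1000:1400,1100:1650])
E
python3 chk.py pics/s3.png
```

```text
t 5.78 pos [ 0.5145 -0.0441  0.0628] delta cm [0.17 0.05 3.43] turn deg -0.07 open 0.518 F [ 0.2 -0.3 -2.3] tilt [ 0.001 -0.    -1.   ]
```

View pics/s3.png

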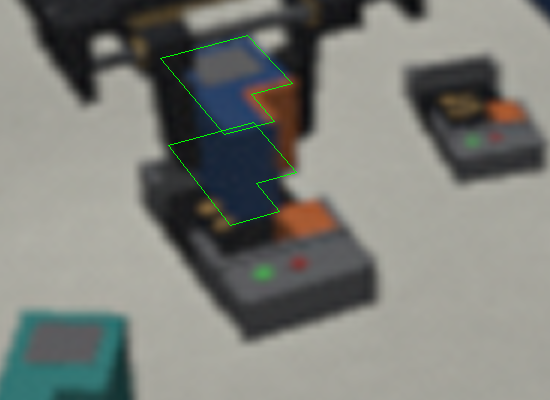

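The pack hangs just above the pocket, with its notch lined up with the orange key at crop px (305,215). A small correction, then lowering in steps.

Request:
send_rows --series '[{"delta_pos": [0.1, 0, 0.3], "turn": 0, "jaw": 1}, {"delta_pos": [0.1, 0, 0.7], "turn": 0, "jaw": 1}, {"delta_pos": [0.1, 0, 1.1], "turn": 0, "jaw": 1}, {"delta_pos": [0.1, 0, 1.5], "turn": 0, "jaw": 1}, {"delta_pos": [0.1, 0, 1.8], "turn": 0, "jaw": 1}, {"delta_pos": [0.1, 0, 1.8], "turn": 0, "jaw": 1}, {"delta_pos": [0.1, 0, 1.8], "turn": 0, "jaw": 1}]'

```text
clock: 6.42
tool_pos: [0.5136, -0.0447, 0.0441]
eef_rot: [-0.613, 0.79, 0.0, -0.0]
contact_force: [0.0, -0.3, -2.8]
opening: 0.519
```

```bash
python3 chk.py pics/s4.png
```

```text
t 6.42 pos [ 0.5136 -0.0447  0.0441] delta cm [ 0.09 -0.02  1.56] turn deg -0.04 open 0.519 F [ 0.  -0.3 -2.8] tilt [-0.001 -0.    -1.   ]
```

View pics/s4.png

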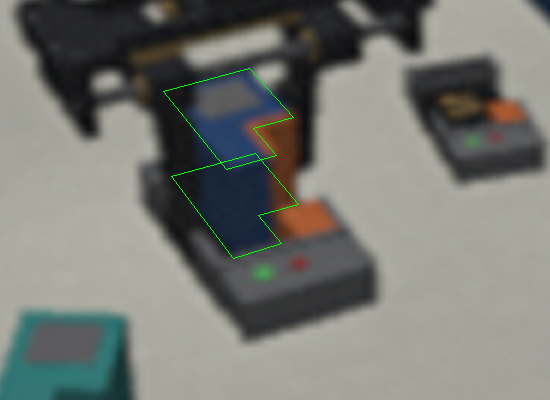

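The underside is at about 22 mm, already below the 26 mm wall tops, and there is no contact force beyond the pack's weight. Going on down.

Request:
send_rows --series '[{"delta_pos": [0.1, 0, 0.3], "turn": 0, "jaw": 1}, {"delta_pos": [0.1, 0, 0.6], "turn": 0, "jaw": 1}, {"delta_pos": [0.1, 0, 0.9], "turn": 0, "jaw": 1}, {"delta_pos": [0.1, 0, 1.2], "turn": 0, "jaw": 1}, {"delta_pos": [0.1, 0, 1.4], "turn": 0, "jaw": 1}, {"delta_pos": [0.1, 0, 1.4], "turn": 0, "jaw": 1}, {"delta_pos": [0.1, 0, 1.4], "turn": 0, "jaw": 1}]'

```text
clock: 7.05
tool_pos: [0.5135, -0.0456, 0.0303]
eef_rot: [-0.613, 0.79, 0.0, -0.0]
contact_force: [0.5, 0.3, -3.0]
opening: 0.518
```

Request:
send_rows --series '[{"delta_pos": [0, 0, 0.1], "turn": 0, "jaw": 1}, {"delta_pos": [0, 0, 0.1], "turn": 0, "jaw": 1}, {"delta_pos": [0, 0, 0.2], "turn": 0, "jaw": 1}, {"delta_pos": [0, 0, 0.2], "turn": 0, "jaw": 1}, {"delta_pos": [0, 0, 0.2], "turn": 0, "jaw": 1}]'

```text
clock: 7.47
tool_pos: [0.5137, -0.0457, 0.0286]
eef_rot: [-0.613, 0.79, -0.0, 0.0]
contact_force: [-0.1, -1.5, -0.1]
opening: 0.517
```

```bash
python3 chk.py pics/s5.png .006
```

```text
t 7.47 pos [ 0.5137 -0.0457  0.0286] delta cm [-0.01  0.01  0.01] turn deg -0.04 open 0.517 F [-0.1 -1.5 -0.1] tilt [ 0. -0. -1.]
```

View pics/s5.png

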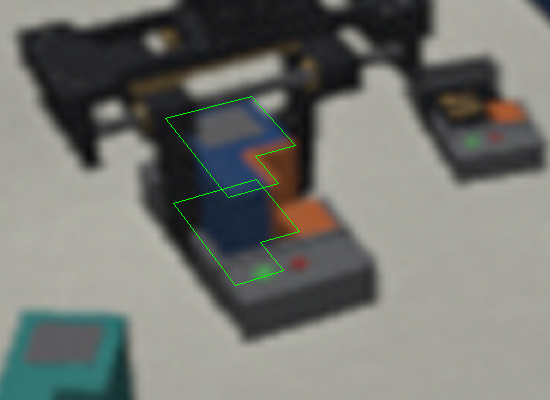

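The weight came off the wrist (-3 → -0.1 N) exactly at seated height, so the pack is on the floor. Opening slowly.

Request:
send_rows --series '[{"delta_pos": [0, 0, 0.05], "turn": 0, "jaw": 0.44}, {"delta_pos": [0, 0, 0.05], "turn": 0, "jaw": 0.4}, {"delta_pos": [0, 0, 0.05], "turn": 0, "jaw": 0.35}, {"delta_pos": [0, 0, 0.05], "turn": 0, "jaw": 0.3}, {"delta_pos": [0, 0, 0.05], "turn": 0, "jaw": 0.25}, {"delta_pos": [0, 0, 0.05], "turn": 0, "jaw": 0.2}, {"delta_pos": [0, 0, 0.05], "turn": 0, "jaw": 0.2}, {"delta_pos": [0, 0, 0.05], "turn": 0, "jaw": 0.2}]'

```text
clock: 8.18
tool_pos: [0.5136, -0.0457, 0.0279]
eef_rot: [-0.613, 0.79, -0.0, 0.0]
contact_force: [-0.8, -0.5, 1.1]
opening: 0.8
```

Request:
send_rows --series '[{"delta_pos": [0, 0, -1], "turn": 0, "jaw": 0.2}, {"delta_pos": [0, 0, -3], "turn": 0, "jaw": 0.2}, {"delta_pos": [0, 0, -6], "turn": 0, "jaw": 0.2}, {"delta_pos": [0, 0, -9], "turn": 0, "jaw": 0.2}, {"delta_pos": [0, 0, -12], "turn": 0, "jaw": 0.2}, {"delta_pos": [0, 0, -15], "turn": 0, "jaw": 0.2}, {"delta_pos": [0, 0, -18], "turn": 0, "jaw": 0.2}]'

```text
clock: 8.77
tool_pos: [0.5131, -0.0456, 0.2102]
eef_rot: [-0.613, 0.79, -0.0, 0.0]
contact_force: [0.8, 0.6, -0.5]
opening: 0.797
```

Request:
send_rows --series '[{"delta_pos": [3, 3, 0], "turn": 0, "jaw": 0.2}, {"delta_pos": [6, 5, 0], "turn": 0, "jaw": 0.2}, {"delta_pos": [9, 7, 0], "turn": 0, "jaw": 0.2}, {"delta_pos": [12, 8, 0], "turn": 0, "jaw": 0.2}, {"delta_pos": [15, 8, 0], "turn": 0, "jaw": 0.2}, {"delta_pos": [18, 8, 0], "turn": 0, "jaw": 0.2}, {"delta_pos": [20, 8, 0], "turn": 0, "jaw": 0.2}, {"delta_pos": [20, 8, 0], "turn": 0, "jaw": 0.2}]'

```text
clock: 9.43
tool_pos: [0.3848, -0.2242, 0.2088]
eef_rot: [-0.61, 0.792, -0.002, -0.001]
contact_force: [0.1, -1.4, -0.0]
opening: 0.8
```

```bash
python3 - <<'E'
from mv import DK
from plant import vision,r
from h import *
o=[]
import pickle
D0=pickle.load(open("d0.pkl","rb"))
for n,c in (("scene",(226,207)),("top",(281,194))):
    im=vision.snapshot(n); p=vision.camera_params(n); cam=(np.array(p["intrinsics"]),np.array(p["extrinsics"]))
    cv2.imwrite(f"pics/{n}_end.png",im)
    k=cv2.resize(im,None,fx=10,fy=10,interpolation=cv2.INTER_CUBIC); k0=k.copy()
    for P in prism(PACK,.006,.056,*DK): cv2.polylines(k,[np.round((proj(P,cam)+.5)*10).astype(int)],True,(0,255,0),1)
    f=lambda k:k[c[1]*10-350:c[1]*10+250,c[0]*10-300:c[0]*10+300][::2,::2]
    o.append(np.hstack([f(k0),f(k)]))
cv2.imwrite("pics/end.png",np.vstack(o))
s=r.get_state(); print(s["clock"],s["tool_pos"],s["contact_force"],s["opening"])
E
```

```text
9.5333 [ 0.38611785 -0.21983209  0.2084307 ] [ 0.11292411  1.06854409 -0.8856749 ] 0.7946676445538395
```

View pics/end.png

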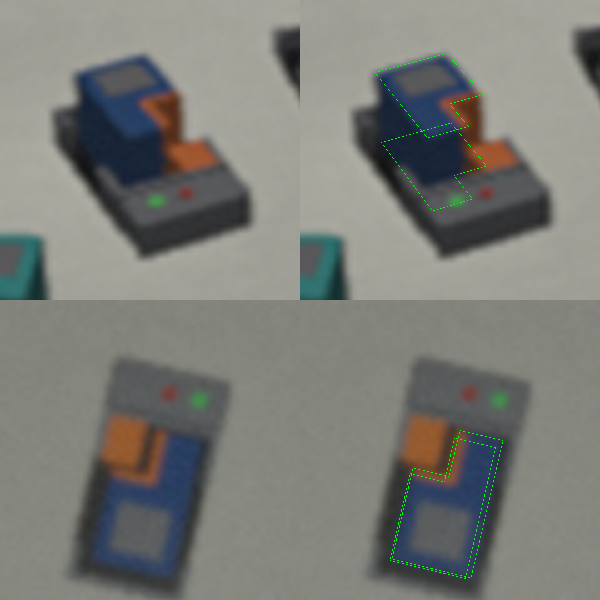

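View pics/top_end.png

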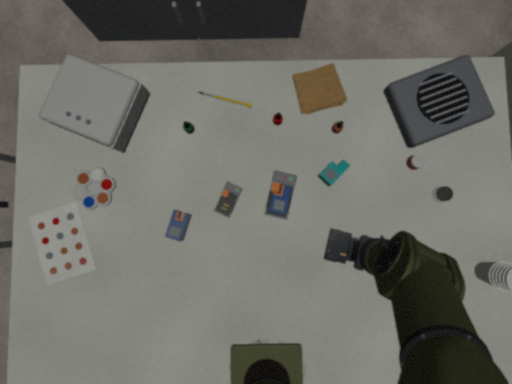

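The pack sits in the pocket around the key and matches the seated outline in both views, to about a pixel. The spare (178,225) and red bottle (278,118) are at their starting pixels, and the arm is clear.

```bash
python3 -c "
from plant import order,r
print(order.finish_job()); s=r.get_state(); print(s['clock'],s['contact_force'])"
```

```text
the job is handed in; nothing more can be done
None
the job is handed in; nothing more can be done
```

The blue pack with the cut-away corner is in the larger dock, with its notch over the orange key. I let it go, backed the arm clear, and handed the job in at about 9.5 s. `finish_job` gives no verdict, so what follows rests on my own checks.

- **Grip:** the opening settled at about 46 mm, which matches the pack's width.
- **Seating:** the pack met no resistance on the way down. Its weight came off the wrist at TCP height 28.6 mm, where I expected 28.5 mm for a pack on the dock floor, and then I opened the fingers.
- **Final views:** in both cameras the pack matches the expected seated outline to about 1 pixel (roughly 3 mm), level and aligned with the dock. The spare pack and the red bottle are at their starting pixels in the top view.
- **Disagreements:** the two cameras differed by about 0.04 rad on the pack's starting yaw. Closing the jaws squared the pack to them. Measured TCP positions wandered by 1–2 mm, inside the 7 mm clearance. No check failed.

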